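# Empty the sample-cup hopper and bolt its trap

## Robot

A 6-joint arm with a two-finger parallel gripper is mounted at the origin on the work surface. World frame = base frame: x ahead of the robot, y to its left, z up, the work surface at z = 0. Lengths are in m, angles in rad, forces in N, time in s.
With the tool pointing down it reaches from about 0.3 to 0.875 m from the base axis. Payload 6.4 kg.
Tool frame: the origin (TCP) lies at the very end of the fingers, on their centre line; the grasp point (between the pads) lies 19 mm behind it (manip.pinch_z is the distance from the TCP to the grasp point, in m); z points along the fingers, y is the line along which they close (so a half turn about z gives the same grasp; the last joint's range is limited). The gripper opens to 85 mm and grips with 20 to 120 N. Pads are 22 mm wide; open, the fingers measure 114 mm over their backs; the gripper's body (76 mm by 85 mm) begins 54 mm behind the grasp point. The pads swing forward as they close: fully open they stand 13 mm farther back than shut.
Start: joints at [1.04, 0.181, 1.607, -0, 1.354, -0.206], TCP at [0.183, 0.545, 0.231] pointing down, gripper open.
Joint ranges: [-2.99, 2.99], [-0.89, 2.07], [0.3, 2.58], [-1.14, 4.28], [0, 2.63], [-3.12, 3.12]. Speed limits (rad/s): [2.57, 2.57, 3.01, 3.14, 3.14, 3.14].

## Interface

Orientations are given as [roll, pitch, yaw] about the fixed x, y, z axes, in that order (R = Rz(yaw) Ry(pitch) Rx(roll)).
In Python, from station import read_state, optics, manip gives the robot as it stands. The module is installed in compiled form; this text tells all that it offers.
- The arm moves only by the tool servo_tool, never from a script. Its argument "rows" is a list of rows, each a list of 7 numbers: the shift along the tool's x, y, z in mm, then the turn, a rotation vector about the tool's x, y, z in rad, then the closure in counts, from 0 (fully open) to 255 (shut). A call has 1 to 10 rows; each row shifts and turns the commanded pose from where the row before left it, along the tool's axes as they then stand; what a row does not reach is not made up. A row lasts 1/8 s, in which the tool goes at most 62.5 mm and 10.7 degrees, less where a joint would pass 70% of its speed; a pose out of reach is approached as far as the arm can. A call with a gripper value outside its range is refused whole. The fingers move at their own pace and stop on an object; "newtons" is the grip in N (left out, the last holds). Time passes only in rows, so rows that do not move let the fingers close. It gives the time, the measured TCP pose, the force, the opening and the grip force at its end, in the units of the state.
- read_state(): the state, without advancing time (a new reading comes with each control period).
- optics.grab_frame(name): name is "side" or "top" or "wrist"; returns a dict with "pixels" (480x640x3 uint8, red, green, blue), "fx", "fy", "cx", "cy" (pixels), "k1" (the pictures are not rectified: a ray, as slopes to the right and down, at radius r is drawn at 1 + k1 r^2 times it, then the intrinsics apply), "T" (4x4, takes a point from camera to world coordinates); the wrist camera has in their place "mount" (4x4, takes a point from camera to tool coordinates, whose origin is the TCP and whose axes are the flange's). Camera axes: x right, y up, looking along -z (the intrinsics and any distortion apply to the point x, -y, -z); pixel columns grow to the right and rows downward; lengths in m; the calibration is good to about 2 mm. A picture is of the moment at which its call begins: read the wrist's pose just before it. There is no depth.
- manip.hand_in(): hands the job in; it is judged then, once.
The state is a dict: "time": time; "qpos": joint angles; "joint_vel": joint speeds; "tau": joint torques, N m; "position": TCP position; "ee_rot": TCP orientation; "ft_force": force on the tool from outside, world axes, zero at the start; "ft_torque": the same for the moment, N m; "finger_gap": finger opening in m; "grip_force": force on a finger pad.
Only numpy, scipy, OpenCV 4.12 (cv2) and the standard library are available. Lean on these libraries where they do the work, as an engineer would, in place of code of your own. Each camera call takes 0.05 s, during which the arm holds its last target. There are 200 camera calls.

## Task

Empty the hopper that holds the orange-lidded sample cups: swing its red handle over to its stop so that the trap-door drops both cups into the tray below, let the door swing fully shut again, then slide that hopper's yellow bolt fully home to lock it. Leave the hopper with the blue-lidded cups as it is, its trap shut and its bolt drawn back.

Things in the scene. Friction and masses are not known exactly. Their poses are not given: they have to be found in the camera images.
- hopper: Hopper to empty (fixed), holding the orange-lidded cups: open white box 112 x 112 mm, walls 162 to 235 mm high, on legs; its bottom is a trap-door 160 mm up. Origin on the bench under the box's centre; x away from the robot, y left. Grey fixed tray below: 190 (x) x 150 mm, 45 high, clear deflector at its far side. An identical hopper with blue lids stands beside it, left or right.
- trap (a joint): Angle of its trap-door: 0 shut, 1.1 rad fully open (stop). Hinge line along the hopper's y axis at x = -52, z = 157 mm (hopper frame). A spring holds it shut and shuts it again when the handle is let go or led back; opening takes 3 to 7 N at the handle. The cups slide off surely only near the stop.
- trap_handle (a point): Grip point of its red handle, a bar 16 mm thick, 70 mm long along the hopper's y, on a 130 mm crank about the hinge line outside the -y side; the crank meets the bar 40 mm to +y of this point. Shut: crank leans 0.35 rad toward -x, point at x -97, y -110, z 279 mm (hopper frame). Swing it toward +x to open; fully open it leans 0.75 rad toward +x, point at x 37, z 252.
- bolt (a joint): Travel of its slide bolt, m: 0 withdrawn, 0.04 fully home (stop). Slides along the hopper's +y, takes about 2 N, stays where it is left. Home, its tongue is under a tab of the shut trap and locks it.
- bolt_knob (a point): Middle of that bolt's upright yellow knob, a cylinder 22 mm in diameter, from 249 to 279 mm above the bench, behind the box's far (+x) wall: x 67, y -20 + travel, z 264 mm in the hopper frame.
- orange_cup1: Closed sample cup of the load: white, 32 mm in diameter, orange lid 34 mm in diameter, 26 mm high, about 40 g. Origin at the centre of its underside, z through the lid. Starts standing on the trap-door.
- orange_cup2: Second cup of the load, like the first.
- spare_trap (a joint): Angle of the trap-door of the other hopper (blue-lidded cups), 0 shut: a bystander.
- spare_bolt (a joint): Travel of the bolt of the other hopper, in m: a bystander.

How it is judged:
On the way, in this order (a step that is already met when the one before it is completed fails the run):
1. the trap is swung open (value of joint trap above 0.6 rad), for 0.1 s.
2. both cups have dropped below the box and the trap is shut again (value of joint trap below 0.06 rad and z of each of orange_cup1, orange_cup2 in the frame of hopper below 0.1 m), for 0.1 s.
At the end, for the whole second after the job is handed in: The trap of the orange cups' hopper is shut (within 0.06 rad), its bolt is at least 30 of 40 mm home, and both orange-lidded cups lie at rest in the tray below it (value of joint trap below 0.06 rad and value of joint bolt above 0.03 m and x of orange_cup1 in the frame of hopper between -0.085 and 0.11 m and y of orange_cup1 in the frame of hopper between -0.078 and 0.078 m and z of each of orange_cup1, orange_cup2 in the frame of hopper below 0.07 m and linear speed of each of orange_cup1, orange_cup2 below 0.05 m/s and x of orange_cup2 in the frame of hopper between -0.085 and 0.11 m and y of orange_cup2 in the frame of hopper between -0.078 and 0.078 m); the robot touches nothing.
It fails at once if the other hopper's trap is opened (more than 0.15 rad) (value of joint spare_trap above 0.15 rad).
It fails at once if the other hopper's bolt is moved (beyond 15 mm of travel) (value of joint spare_bolt above 0.015 m).
It also fails if it takes over 43 s, if anything falls off the work surface, if the arm or the gripper's body presses on something with over 40 N, if the wrist force passes 120 N, or if a joint passes its speed limit or range.

## Working session

There is one attempt and no reset: what is moved stays moved. The work goes in short steps, Python scripts to look and compute and a tool call to move; the robot and the scene stay as the last step left them, time stands still between calls to the robot, and variables do not carry over. Pictures are saved under pics/ and viewed, at most 10 in all, crops included, and the job is handed in when it is done.

Besides the shell and the picture viewer there is one more tool, called after ">>>" in YAML: its name, and indented under it one key for each argument. servo_tool: Moves the arm, as the interface text tells. Its arguments: {"type":"object","properties":{"rows":{"type":"array"},"newtons":{"type":"number"}},"required":["rows"]}

```bash
mkdir -p pics
cat > h.py <<'E'
import numpy as np, cv2
from station import read_state, optics, manip
from scipy.spatial.transform import Rotation as R
def ray(f,u,v,T=None):
    T=f["T"] if T is None else T
    d=np.array([(u-f["cx"])/f["fx"],(v-f["cy"])/f["fy"]]); s=d.copy()
    for _ in range(20): s=d/(1+f["k1"]*(s@s))
    w=T[:3,:3]@np.array([s[0],-s[1],-1]); return T[:3,3],w
def onz(f,u,v,z,T=None):
    o,w=ray(f,u,v,T); return o+w*(z-o[2])/w[2]
def blobs(im,lo,hi,amin=30):
    h=cv2.cvtColor(im,cv2.COLOR_RGB2HSV); m=cv2.inRange(h,lo,hi)
    n,l,s,c=cv2.connectedComponentsWithStats(m)
    return [(c[i].round(1),s[i]) for i in range(1,n) if s[i][4]>=amin]
E
python3 - <<'E'
from h import *
import pickle
for n in ("top","side"):
    f=optics.grab_frame(n); im=f["pixels"]; cv2.imwrite(f"pics/{n}0.png",im[:,:,::-1]); pickle.dump(f,open(n+".pkl","wb"))
    print(n,f["T"].round(3).tolist(),f["fx"],f["k1"])
    for k,lo,hi in (("red",(0,150,80),(6,255,255)),("orange",(8,150,100),(19,255,255)),("yel",(21,130,100),(35,255,255)),("blue",(95,130,60),(125,255,255))):
        for c,s in blobs(im,lo,hi): print(k,c,s)
E
```

```text
top [[-0.001, 0.989, -0.151, 0.414], [-1.0, -0.0, 0.005, -0.046], [0.005, 0.151, 0.989, 1.069], [0.0, 0.0, 0.0, 1.0]] 574.352166693656 0.020978650672263014
red [476.5 272.8] [450 267  53  13 574]
red [236.2 291.6] [210 283  53  18 577]
orange [295.5 130.8] [281 120  31  17 132]
orange [172.6 219.1] [162 209  22  21 366]
orange [201.1 234.5] [191 224  22  22 361]
yel [87.5 24.7] [   8    0  164   50 7745]
yel [409.4 158. ] [401 148  18  21 267]
yel [193.3 169.5] [184 160  19  20 267]
blue [ 11.3 184.5] [   0  139   30   85 1868]
blue [406.3 204.2] [396 194  22  21 355]
blue [375.2 214.9] [365 205  21  21 350]
side [[0.985, 0.099, -0.144, 0.437], [-0.174, 0.492, -0.853, -0.629], [-0.014, 0.865, 0.502, 0.54], [0.0, 0.0, 0.0, 1.0]] 459.521916167683 -0.020962750188532924
red [249.3 161.1] [243 149  14  25 221]
red [295.7 278.2] [286 252  22  52 762]
yel [346.8 149.7] [341 141  12  17 172]
yel [421.3 233.3] [412 217  20  29 400]
yel [523.6 280.1] [462 231  83  77 994]
blue [355.5 269.7] [345 265  24  10 183]
```

View pics/top0.png

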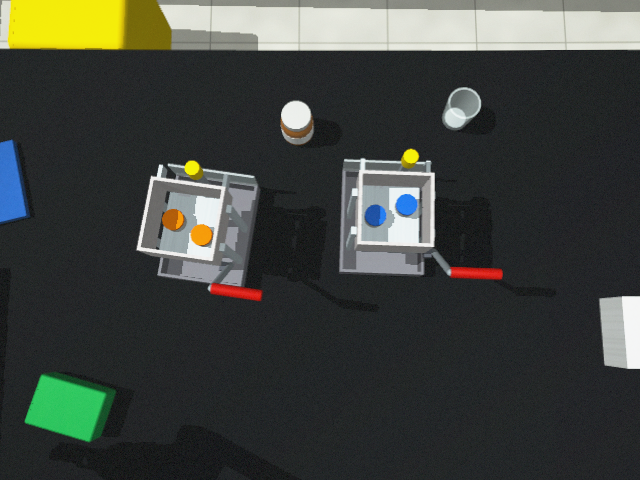

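View pics/side0.png

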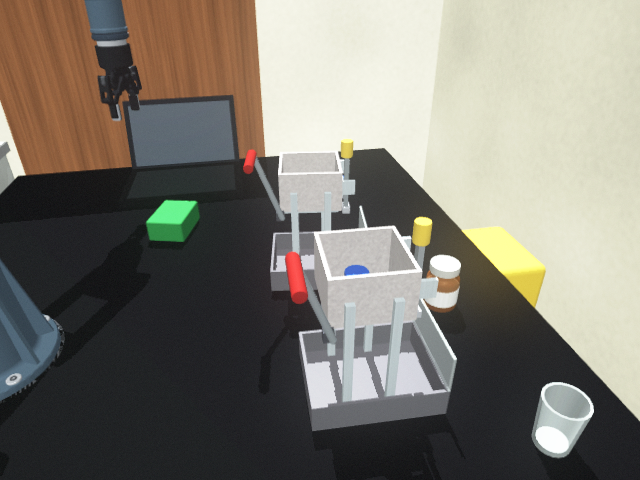

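Run:
```python
from h import *
import pickle
f=pickle.load(open("top.pkl","rb")); g=pickle.load(open("side.pkl","rb"))
H=onz(f,236.2,291.6,.281);K=onz(f,193.3,169.5,.279)
h2=onz(f,476.5,272.8,.281);k2=onz(f,409.4,158,.279)
print("handle",H,"knob",K,"spare",h2,k2)
def tri(a,b):
    (o,d),(p,e)=a,b; A=np.c_[d,-e]; s=np.linalg.lstsq(A,p-o,rcond=None)[0]; x=o+d*s[0];y=p+e*s[1]; return (x+y)/2,np.linalg.norm(x-y)
print(tri(ray(f,236.2,291.6),ray(g,249.3,161.1)),tri(ray(f,193.3,169.5),ray(g,346.8,149.7)))
# yaw from knob & handle: local vec handle center (-97,-110-?)
for h,k in((H,K),(h2,k2)):
    v=(k-h)[:2]; l=np.array([.164,.090]); yaw=np.arctan2(v[1],v[0])-np.arctan2(l[1],l[0])
    c,s=np.cos(yaw),np.sin(yaw);Rm=np.array([[c,-s],[s,c]])
    print("yaw",yaw,"len",np.linalg.norm(v),np.linalg.norm(l),"org",h[:2]-Rm@[-.097,-.110],k[:2]-Rm@[.067,-.02])
s=read_state();print(s["position"],s["ee_rot"],s["time"])
im=f["pixels"];m=cv2.inRange(cv2.cvtColor(im,cv2.COLOR_RGB2HSV),(0,150,80),(6,255,255))
for x0 in(200,430):
    mm=np.zeros_like(m);mm[:,x0:x0+90]=m[:,x0:x0+90];c=cv2.boxPoints(cv2.minAreaRect(cv2.findNonZero(mm)));w=[onz(f,*p,.281)[:2].round(4).tolist() for p in c];print(w)
```

```text
handle [0.4561823  0.06830888 0.281     ] knob [0.6282082  0.13277447 0.279     ] spare [ 0.48174607 -0.26095554  0.281     ] [ 0.64516367 -0.17301502  0.279     ]
(array([0.45635678, 0.06855174, 0.27932801]), np.float64(0.00016819010564643328)) (array([0.63277323, 0.13677601, 0.2614373 ]), np.float64(0.0004055502919091569))
yaw -0.14336064974731777 len 0.18370824877977596 0.1870721785835617 org [0.56790293 0.16332204] [0.56475292 0.16214159]
yaw -0.008219248696480552 len 0.18557706435968493 0.1870721785835617 org [ 0.5796469  -0.15175651] [ 0.57833031 -0.15246501]
[0.18319869 0.54451481 0.23047467] [-3.14002684e+00 -3.20593655e-04  2.81684178e+00] 0.1
[[0.4534, 0.1044], [0.4689, 0.1027], [0.4588, 0.0325], [0.4434, 0.0345]]
[[0.4753, -0.2243], [0.4908, -0.2254], [0.4882, -0.2966], [0.4726, -0.2953]]
```

The top view shows the orange cups in the left hopper: handle at pixel (236,292), knob at (193,170), hopper yaw about -0.143. The blue hopper is to its right. The side view agrees.

I'll rise while turning so that tool y lies along hopper +x, then travel to above the handle.

>>> servo_tool:
  rows:
    - [0,0,-50,0,0,0.174,0]
    - [0,0,-50,0,0,0.174,0]
    - [0,0,-50,0,0,0.174,0]
    - [0,0,0,0,0,0.174,0]
    - [0,0,0,0,0,0.174,0]
    - [0,0,0,0,0,0.174,0]
    - [0,0,0,0,0,0.174,0]
    - [0,0,0,0,0,0.171,0]
  newtons: 20

```text
time: 1.1
position: [0.1834, 0.5448, 0.3807]
ee_rot: [-3.141, 0.001, 1.422]
ft_force: [0.4, -0.9, -1.1]
finger_gap: 0.0857
grip_force: 0.0
```

>>> servo_tool:
  rows:
    - [-43,34,0,0,0,0,0]
    - [-43,34,0,0,0,0,0]
    - [-43,34,0,0,0,0,0]
    - [-43,34,0,0,0,0,0]
    - [-43,34,0,0,0,0,0]
    - [-43,34,0,0,0,0,0]
    - [-43,34,0,0,0,0,0]
    - [-43,34,0,0,0,0,0]
    - [-43,34,0,0,0,0,0]
    - [-43,34,0,0,0,0,0]

```text
time: 2.35
position: [0.4592, 0.0692, 0.3811]
ee_rot: [-3.141, -0.0, 1.428]
ft_force: [0.7, 0.3, 0.3]
finger_gap: 0.0855
grip_force: 0.0
```

>>> servo_tool:
  rows:
    - [-4,-3,0,0,0,0,0]
    - [0,0,50,0,0,0,0]
    - [0,0,50,0,0,0,0]
    - [0,0,40,0,0,0,0]
    - [0,0,0,0,0,0,150]
    - [0,0,0,0,0,0,150]
    - [0,0,0,0,0,0,150]
    - [0,0,0,0,0,0,150]
  newtons: 20

```text
time: 3.35
position: [0.456, 0.0674, 0.2428]
ee_rot: [3.139, -0.0, 1.428]
ft_force: [-0.5, 0.7, 0.0]
finger_gap: 0.0351
grip_force: 0.0
```

Run:
```python
from h import *
s=read_state();print(s["position"],s["ft_force"],s["finger_gap"])
a=optics.grab_frame("side")["pixels"];
cv2.imwrite("pics/s1.png",cv2.resize(a[80:320,180:420],(600,600))[:,:,::-1])
```

```text
[0.45599179 0.06735674 0.24277715] [-0.49580469  0.743922    0.01715029] 0.03512092166253393
```

View pics/s1.png

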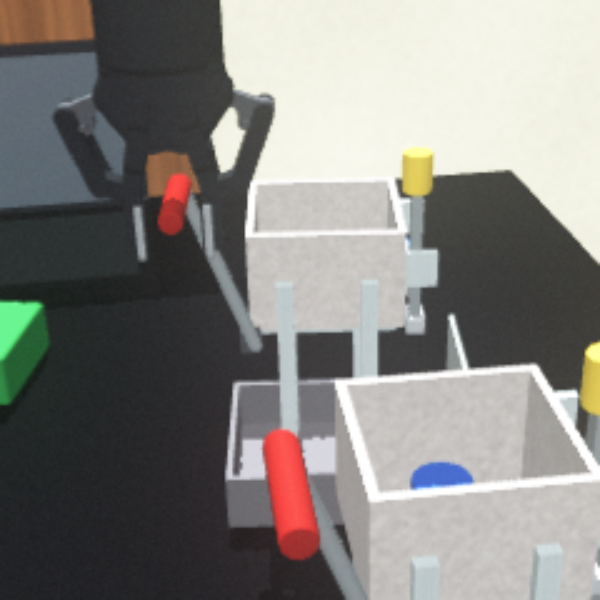

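The bar at crop (175,200) sits between the two fingers, so it is caged. Now I'll swing it.

>>> servo_tool:
  rows:
    - [0,15,0,0,0,0,150]
    - [0,15,0,0,0,0,150]
    - [0,15,0,0,0,0,150]
    - [0,15,0,0,0,0,150]
    - [0,15,0,0,0,0,150]
    - [0,15,0,0,0,0,150]
    - [0,15,0,0,0,0,150]
    - [0,15,0,0,0,0,150]

```text
time: 4.4
position: [0.5678, 0.0513, 0.2332]
ee_rot: [-3.121, 0.0, 1.428]
ft_force: [-19.0, 3.2, -32.8]
finger_gap: 0.0354
grip_force: 14.9
```

>>> servo_tool:
  rows:
    - [0,10,0,0,0,0,150]
    - [0,8,0,0,0,0,150]
    - [0,4,0,0,0,0,150]
    - [0,0,0,0,0,0,150]

```text
time: 4.9
position: [0.5924, 0.0479, 0.2367]
ee_rot: [-3.13, 0.0, 1.428]
ft_force: [-11.2, 1.8, -8.3]
finger_gap: 0.0351
grip_force: 5.4
```

Run:
```python
from h import *
s=read_state();print(s["position"],s["ft_force"],s["finger_gap"])
a=optics.grab_frame("side")["pixels"];b=optics.grab_frame("top")["pixels"]
cv2.imwrite("pics/s2.png",np.hstack([cv2.resize(a[80:320,180:420],(400,400)),cv2.resize(b[120:320,100:300],(400,400))])[:,:,::-1])
```

```text
[0.59243029 0.04785973 0.23667905] [-11.16114765   1.77754633  -8.33695536] 0.03514027524950019
```

View pics/s2.png

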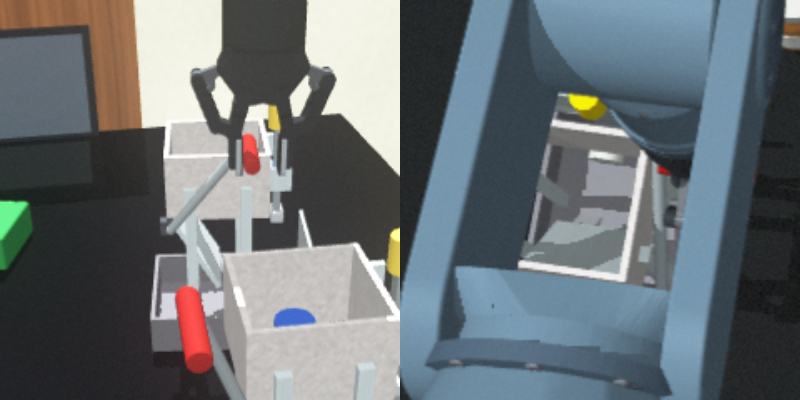

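The door hangs open and no cups are visible in the box (right crop, around (590,190)). I'll nudge to the stop, then lead the handle back.

>>> servo_tool:
  rows:
    - [0,4,0,0,0,0,150]
    - [0,3,0,0,0,0,150]
    - [0,0,0,0,0,0,150]
    - [0,0,0,0,0,0,150]
    - [0,0,0,0,0,0,150]
    - [0,0,0,0,0,0,150]

```text
time: 5.75
position: [0.5984, 0.0471, 0.2368]
ee_rot: [-3.128, 0.0, 1.428]
ft_force: [-13.7, 2.5, -8.8]
finger_gap: 0.0355
grip_force: 6.8
```

>>> servo_tool:
  rows:
    - [0,-15,0,0,0,0,150]
    - [0,-15,0,0,0,0,150]
    - [0,-15,0,0,0,0,150]
    - [0,-15,0,0,0,0,150]
    - [0,-15,0,0,0,0,150]
    - [0,-15,0,0,0,0,150]
    - [0,-15,0,0,0,0,150]
    - [0,-15,0,0,0,0,150]
    - [0,-15,0,0,0,0,150]
    - [0,-14,0,0,0,0,150]

```text
time: 7.0
position: [0.4546, 0.0674, 0.2416]
ee_rot: [3.141, -0.0, 1.428]
ft_force: [-1.1, 0.7, -1.0]
finger_gap: 0.0353
grip_force: 0.0
```

>>> servo_tool:
  rows:
    - [0,0,0,0,0,0,0]
    - [0,0,0,0,0,0,0]
    - [0,0,0,0,0,0,0]
    - [0,0,0,0,0,0,0]

```text
time: 7.5
position: [0.4555, 0.0673, 0.2412]
ee_rot: [-3.142, 0.0, 1.428]
ft_force: [1.4, 0.1, 1.0]
finger_gap: 0.0855
grip_force: 0.0
```

Run:
```python
from h import *
s=read_state();print(s["position"],s["ft_force"],s["finger_gap"])
a=optics.grab_frame("side")["pixels"];b=optics.grab_frame("top")["pixels"]
cv2.imwrite("pics/s3.png",np.hstack([cv2.resize(a[80:320,180:420],(400,400)),cv2.resize(b[120:320,100:300],(400,400))])[:,:,::-1])
```

```text
[0.45547804 0.06725708 0.2412294 ] [1.39031398 0.06417039 0.9839071 ] 0.08548262641931055
```

View pics/s3.png

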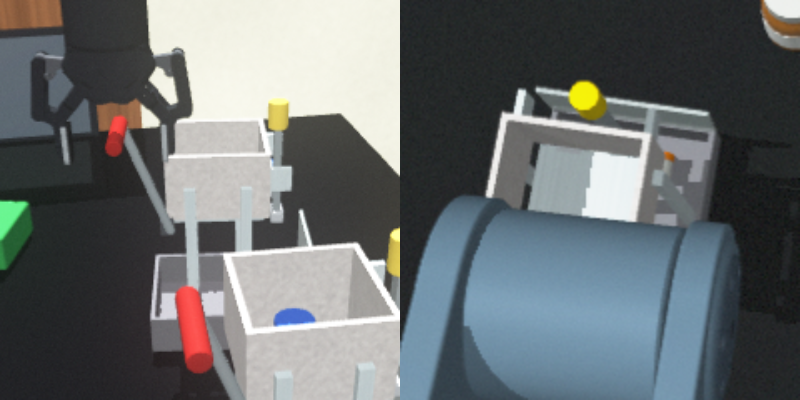

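The door is shut, with one orange cup visible in the tray at right crop (670,157). Next I'll rise, close the fingers, and go to the -y side of the knob.

>>> servo_tool:
  rows:
    - [0,0,-50,0,0,0,0]
    - [0,0,-50,0,0,0,0]
    - [0,0,-30,0,0,0,255]
    - [10,33,0,0,0,0,255]
    - [10,33,0,0,0,0,255]
    - [10,33,0,0,0,0,255]
    - [10,33,0,0,0,0,255]
    - [10,31,0,0,0,0,255]
    - [0,0,0,0,0,0,255]

```text
time: 8.72
position: [0.6248, 0.0937, 0.3695]
ee_rot: [-3.139, 0.0, 1.428]
ft_force: [0.1, 0.3, 0.3]
finger_gap: -0.0001
grip_force: 0.0
```

Run:
```python
from h import *
s=read_state();p=s["position"];print(p,s["ee_rot"],s["finger_gap"])
f=optics.grab_frame("wrist");im=f["pixels"]
T=np.eye(4);T[:3,:3]=R.from_euler("xyz",s["ee_rot"]).as_matrix();T[:3,3]=p;T=T@f["mount"]
for k,lo,hi in (("yel",(21,130,100),(35,255,255)),("orange",(8,150,100),(19,255,255))):
    for c,b in blobs(im,lo,hi): print(k,c,b,onz(f,*c,.279 if k=="yel" else .03,T).round(4))
cv2.imwrite("pics/w4.png",im[:,:,::-1])
b=optics.grab_frame("top")["pixels"]
for c,b in blobs(b,(8,150,100),(19,255,255),10): print("top",c,b)
```

```text
[0.62478645 0.09367299 0.36952997] [-3.13936578e+00  2.31490632e-04  1.42795626e+00] -8.888965335373489e-05
yel [322.9 165.8] [ 304  144   39   44 1277] [0.6317 0.1385 0.279 ]
orange [345.4 102.8] [343  88   6  32 180] [0.6618 0.1715 0.03  ]
orange [335.2 140.2] [332 131   7  21 102] [0.6456 0.1338 0.03  ]
orange [461.1 233. ] [446 220  47  44 516] [0.7782 0.0071 0.03  ]
top [296.1 130.9] [281 120  31  17 137]
top [234.3 197.8] [232 196   5   5  16]
```

View pics/w4.png

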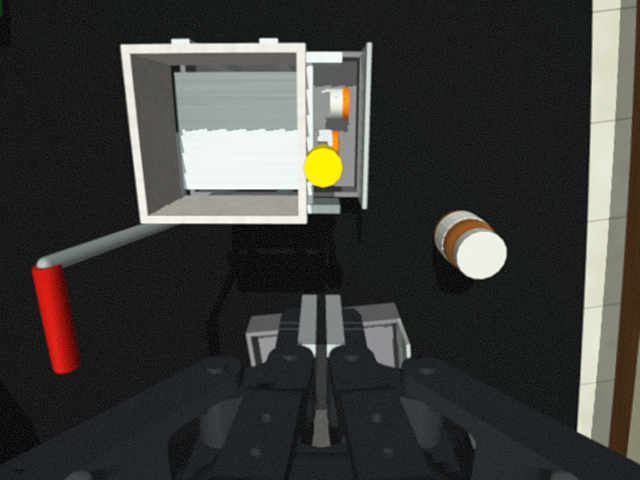

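The wrist view shows both cups lying in the tray at (345,103) and (335,140). The box is empty, and the knob at (323,166) is 45 mm ahead along tool x and well aligned. Now descend and push.

>>> servo_tool:
  rows:
    - [0,0,40,0,0,0,255]
    - [0,0,40,0,0,0,255]
    - [0,0,37,0,0,0,255]
    - [10,0,0,0,0,0,255]
    - [8,0,0,0,0,0,255]
    - [8,0,0,0,0,0,255]
    - [8,0,0,0,0,0,255]
    - [8,0,0,0,0,0,255]
    - [8,0,0,0,0,0,255]
    - [5,0,0,0,0,0,255]

```text
time: 10.07
position: [0.6315, 0.1484, 0.2542]
ee_rot: [-3.142, 0.001, 1.428]
ft_force: [-1.1, -12.8, 2.6]
finger_gap: 0.0001
grip_force: 7.4
```

>>> servo_tool:
  rows:
    - [3,0,0,0,0,0,255]
    - [2,0,0,0,0,0,255]
    - [2,0,0,0,0,0,255]
    - [0,0,0,0,0,0,255]

```text
time: 10.58
position: [0.6316, 0.1485, 0.2544]
ee_rot: [-3.139, 0.011, 1.424]
ft_force: [-7.8, -23.8, 5.8]
finger_gap: 0.0
grip_force: 12.2
```

The motion stalled with rising force, so it is probably at the stop. I'll back off, rise and measure.

>>> servo_tool:
  rows:
    - [-15,0,0,0,0,0,255]
    - [-15,0,0,0,0,0,255]
    - [-15,0,0,0,0,0,255]
    - [-10,0,-20,0,0,0,255]
    - [0,0,-50,0,0,0,255]
    - [0,0,-50,0,0,0,255]
    - [0,0,0,0,0,0,255]

```text
time: 11.45
position: [0.6267, 0.1005, 0.3822]
ee_rot: [3.13, -0.002, 1.428]
ft_force: [0.3, -0.2, 0.6]
finger_gap: -0.0003
grip_force: 0.0
```

Run:
```python
from h import *
s=read_state();p=s["position"];print(p,s["ft_force"])
f=optics.grab_frame("wrist");im=f["pixels"]
T=np.eye(4);T[:3,:3]=R.from_euler("xyz",s["ee_rot"]).as_matrix();T[:3,3]=p;T=T@f["mount"]
for c,b in blobs(im,(21,130,100),(35,255,255)): k=onz(f,*c,.279,T);d=k-[.6317,.1385,.279];print(c,b,k.round(4),"travel",d[:2]@[.143,.99])
cv2.imwrite("pics/w5.png",im[:,:,::-1])
```

```text
[0.62669537 0.10046604 0.3822168 ] [ 0.32544475 -0.24365996  0.56183463]
[318.9 117.6] [ 300   98   39   40 1142] [0.6365 0.1703 0.279 ] travel 0.032211857804342915
```

View pics/w5.png

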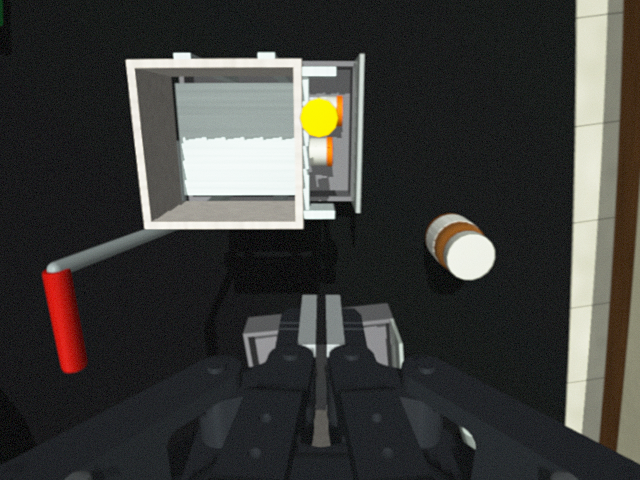

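Both cups lie in the tray. The knob moved about 32 mm by a close but unsettled estimate. I'll clear the arm away and check with the fixed cameras against the starting pictures.

>>> servo_tool:
  rows:
    - [-40,-40,0,0,0,0,255]
    - [-40,-40,0,0,0,0,255]
    - [-40,-40,0,0,0,0,255]
    - [-40,-40,0,0,0,0,255]
    - [-40,-40,0,0,0,0,255]
    - [0,0,0,0,0,0,255]
    - [0,0,0,0,0,0,255]

```text
time: 12.38
position: [0.3982, -0.0689, 0.3742]
ee_rot: [3.141, -0.0, 1.427]
ft_force: [-0.4, 1.2, 0.7]
finger_gap: -0.0
grip_force: 0.0
```

Run:
```python
from h import *
f=optics.grab_frame("top");g=optics.grab_frame("side")
def tri(a,b):
    (o,d),(p,e)=a,b; s=np.linalg.lstsq(np.c_[d,-e],p-o,rcond=None)[0]; return (o+d*s[0]+p+e*s[1])/2
lo,hi=(21,130,100),(35,255,255)
t=[c for c,b in blobs(f["pixels"],lo,hi)];s=[c for c,b in blobs(g["pixels"],lo,hi)];print(t,s)
k=min(t,key=lambda c:abs(c[0]-190)+abs(c[1]-170)); 
print("top-only travel",(onz(f,*k,.279)-onz(f,193.3,169.5,.279))[:2]@[.143,.99])
q=min(s,key=lambda c:abs(c[0]-346)+abs(c[1]-149)); x=tri(ray(f,*k),ray(g,*q));print(x,"tri travel",(x-[.63277,.13678,.2614])[:2]@[.143,.99])
for n,a in(("t",f),("s",g)):
  print(n,[(c,b[4]) for c,b in blobs(a["pixels"],(0,150,80),(6,255,255))])
```

```text
[array([87.5, 24.7]), array([409.4, 158. ]), array([170.5, 166.3])] [array([344.9, 143.5]), array([421.3, 233.3]), array([523.6, 280.1])]
top-only travel 0.03257007553279114
[0.63732055 0.16965307 0.26173578] tri travel 0.03319506707674128
t [(array([476.3, 272.8]), np.int32(572)), (array([236. , 291.6]), np.int32(571))]
s [(array([249.2, 161.2]), np.int32(221)), (array([295.7, 278.2]), np.int32(760))]
```

All estimates put the bolt at 32–33 mm home, which passes, but it should be fully home. There is plenty of time, so I'll give it one more, firmer push.

>>> servo_tool:
  rows:
    - [40,40,0,0,0,0,255]
    - [40,40,0,0,0,0,255]
    - [40,40,0,0,0,0,255]
    - [40,40,0,0,0,0,255]
    - [40,40,0,0,0,0,255]
    - [0,0,0,0,0,0,255]
    - [0,0,45,0,0,0,255]
    - [0,0,45,0,0,0,255]
    - [0,0,34,0,0,0,255]
    - [0,0,0,0,0,0,255]

```text
time: 13.72
position: [0.6223, 0.1012, 0.2467]
ee_rot: [-3.134, 0.001, 1.429]
ft_force: [-0.2, 0.3, 0.4]
finger_gap: -0.0001
grip_force: 0.0
```

>>> servo_tool:
  rows:
    - [15,0,0,0,0,0,255]
    - [15,0,0,0,0,0,255]
    - [10,0,0,0,0,0,255]
    - [5,0,0,0,0,0,255]
    - [5,0,0,0,0,0,255]
    - [4,0,0,0,0,0,255]
    - [4,0,0,0,0,0,255]
    - [0,0,0,0,0,0,255]

```text
time: 14.72
position: [0.6316, 0.1485, 0.2507]
ee_rot: [-3.138, 0.016, 1.423]
ft_force: [-11.6, -30.9, 8.2]
finger_gap: 0.0003
grip_force: 16.5
```

Run:
```python
from h import *
import pickle
f=pickle.load(open("top.pkl","rb"))
for C,K in(([(153,178),(229,187),(214,262),(139,250)],[(193.3,169.5),(170.5,166.3)]),([(358,172),(435,172),(434,249),(357,246)],[(409.4,158)])):
    P=np.array([onz(f,u,v,.235)[:2] for u,v in C]);o=P.mean(0)
    y=P[0]-P[1]+P[3]-P[2];y/=np.linalg.norm(y);print(o,y,np.linalg.norm(P[0]-P[1]))
    for k in K: print("y",(onz(f,*k,.272)[:2]-o)@y)
```

```text
[0.56537592 0.15421264] [0.13913988 0.99027274] 0.11376328647545085
y -0.010652155867014136
y 0.022197628815009317
[ 0.57965236 -0.15843809] [0.0197169 0.9998056] 0.11496280366160666
y -0.014366967758594027
```

Relative to the box, the knob is now at y ≈ +20 mm, the home position. So the bolt started a few mm forward and is now at its stop. I'll back off and hand in.

>>> servo_tool:
  rows:
    - [-15,0,0,0,0,0,255]
    - [-20,0,0,0,0,0,255]
    - [-20,0,0,0,0,0,255]
    - [0,0,-50,0,0,0,255]
    - [0,0,-50,0,0,0,255]
    - [0,0,-20,0,0,0,255]
    - [0,0,0,0,0,0,255]

```text
time: 15.6
position: [0.6258, 0.1031, 0.3726]
ee_rot: [3.137, -0.001, 1.428]
ft_force: [1.1, -1.0, 0.1]
finger_gap: -0.0004
grip_force: 0.0
```

```bash
python3 -c "
from h import *
s=read_state();print(s['position'],s['ft_force']);print(manip.hand_in())"
```

```text
[0.6258146  0.10305139 0.37255833] [ 1.10469474 -1.00319345  0.13919135]
the job is handed in; nothing more can be done
None
```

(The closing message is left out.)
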